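Dry the washed nail tools in the warm-air dryer

ROBOT

A 6-joint arm with a two-finger parallel gripper is mounted at the origin on the work surface. World frame = base frame: x ahead of the robot, y to its left, z up, the work surface at z = 0. Lengths are in m, angles in degrees, forces in N, time in s.
With the tool pointing down it reaches from about 0.4 to 0.825 m from the base axis. Payload 7 kg.
Tool frame: the origin (TCP) lies midway between the tips of the shut fingers; the grasp point (between the pads) lies 19 mm behind it; z points along the fingers, y is the line along which they close (so a half turn about z gives the same grasp; the last joint's range is limited). The gripper opens to 88 mm and grips with 3 to 60 N. Pads are 19 mm wide; open, the fingers measure 130 mm over their backs; the gripper's body (78 mm by 193 mm) begins 47 mm behind the grasp point.
Start: joints at [-51.675, 20.546, 0.682, 0, -70.136, -16.507], TCP at [0.251, -0.627, 0.227] pointing down, gripper open.
Joint ranges: [-176.03, 176.03], [-82.01, 121.73], [-58.28, 71.71], [-173.87, 95.51], [-174.79, -0.11], [-173.66, 173.66]. Speed limits (degrees/s): [136.94, 136.94, 172.46, 180, 180, 180].

INTERFACE

Orientations are given as [roll, pitch, yaw] about the fixed x, y, z axes, in that order (R = Rz(yaw) Ry(pitch) Rx(roll)).
In Python, from plant import r gives the robot as it stands.
- The arm moves only by the tool carry_out, never from a script. Its argument "deltas" is a list of rows, each a list of 3 entries, a list of its own where there are three numbers: the opening, from 0 (shut) to 1 (fully open), then the shift along the tool's x, y, z in mm, then the turn, a rotation vector about the tool's x, y, z in rad. In form: [[gripper, [tx, ty, tz], [rx, ry, rz]], ...]. A call has 1 to 12 rows; each row is the pose to reach, as a shift and turn from the pose commanded when the call began, along the tool's axes at that moment; what a row does not reach only later rows make up. A row lasts 1/10 s, in which the tool goes at most 50 mm and 8.59 degrees, less where a joint would pass 70% of its speed; a pose out of reach is approached as far as the arm can. A call with a gripper value outside its range is refused whole. The fingers move at their own pace and stop on an object; "squeeze" is the grip in N (left out, the last holds). Time passes only in rows, so rows that repeat a pose let the fingers close. It gives the time, the measured TCP pose, the force, the opening and the grip force at its end, in the units of the state.
- r.get_state(): the state, without advancing time (a new reading comes with each control period).
- r.capture(name): name is "side" or "top"; returns (picture, depth): 400x640x3 uint8, red, green, blue; 400x640 float32, m along the optical axis (not along the pixel's ray), 0 where there is no reading.
- r.get_calibration(name): a dict with "fov_y" (degrees; the focal length in pixels is half the picture's height over the tangent of half this angle, whatever the lens; pixels are square), "cx", "cy" (the principal point, pixels), "view" (4x4, takes a point from world to camera coordinates). Camera axes: x right, y down, z forward; pixel columns grow to the right and rows downward; lengths in m; the calibration is good to about 2 mm. A picture is of the moment at which its call begins. get_calibration takes no time and is no camera call.
- r.close_job(): hands the job in; it is judged then, once.
The state is a dict: "time_s": time; "joints": joint angles; "qd": joint speeds; "joint_torque": joint torques, N m; "tcp_pos": TCP position; "eef_rot": TCP orientation; "contact_force": force on the tool from outside, world axes, zero at the start; "moment": the same for the moment, N m; "gripper_width": finger opening in m; "gripper_force": force on a finger pad.
Only numpy, scipy, OpenCV 4.12 (cv2) and the standard library are available. Lean on these libraries where they do the work, as an engineer would, in place of code of your own. Each camera call takes 0.05 s, during which the arm holds its last target. There are 200 camera calls.

TASK

The washed nail scissors and cuticle pusher lie in the loose drying tray: slide the tray up to the warm-air dryer so that its open end sits flush and centred on the outlet gasket with no gap left, and let go of it. Then press the paddle of the dryer's spring-return dial down past the first two clicks to the third, the last, without ramming it, and hold it there against the spring: the program finishes while you are still holding it. Leave everything else on the ledge where it is.

Things in the scene. Friction and masses are not known exactly. Their poses are not given: they have to be found in the camera images.
- dryer: warm-air dryer, a white plastic box fixed to the ledge, 150 mm (own x) by 200 mm (own y) by 120 mm high. Origin: centre of its underside, z up. Outlet with black gasket at its +y end, dial on its +x side, the dial's paddle sticks out beyond its -y end. Turned by up to 0.2 rad about the vertical
- outlet (a point): centre of the outer face of the outlet's rubber gasket, at (0, 112, 36) mm in the dryer's frame; same axes as the dryer, so +y points out of the outlet. The gasket face is flat, 172 mm wide (x), and reaches from the ledge to 76 mm height
- tray: loose drying tray, about 0.3 kg, translucent grey, 130 (own x) x 150 (own y) x 50 mm high, walls and floor 4 mm. Origin: centre of its underside. Its -y end, open but for a 12 mm sill, goes against the outlet; +y is the grip end. Starts 35 to 80 mm off the gasket, up to 25 mm to one side, up to 0.2 rad askew to the dryer. Loose steel scissors and a cuticle pusher lie in it
- tray_grip (a point): centre (height 47 mm) of the tray's solid grip, a block 18 mm wide (tray x), 42 mm long (tray y) and 26 mm high (34 to 60 mm over the ledge) that sticks out of the tray's +y wall, at (0, 99, 47) mm in the tray's frame; free space on both sides of it
- tray_corner_far (a point): corner of the tray's open end at tray (+65, -75, 25) mm: the outer front edge of the +x side wall; lies in the gasket's face plane when flush
- tray_corner_near (a point): corner of the tray's open end at tray (-65, -75, 25) mm: the outer front edge of the -x side wall
- dial (a joint): turn of the dial in rad about the dryer's x, growing as the paddle goes down: 0 released, clicks (detents) at 0.24, 0.48 and 0.72 (third), hard stop at 0.77. A spring always drives it back to 0; the clicks do not hold it. Pressing the paddle takes 1 to 6 N, rising and falling over each click, about 5 N to hold the third; the stop is rigid
- dial_axle (a point): a point on the dial's axis at (82, -55, 78) mm in the dryer's frame; the axis runs along the dryer's x. Grey dial disc of 72 mm diameter on the dryer's +x face
- paddle (a point): middle of the top face of the dial's flat grey paddle: 60 mm (dryer x) by 34 mm (along the arm) by 10 mm thick, centred 105 mm from the axis and 32 mm to -x of dial_axle, towards the dryer's -y. Turns with the dial: at 0 the arm points 0.45 rad above level, at the third click 0.27 rad below. Pressed from above; the case's end is about 55 mm away
- nailbrush: wooden nail brush, 42 x 92 x 35 mm, loose on the ledge to the right of the paddle; leave it
- bottle: small brown glass bottle, 42 mm diameter, 95 mm high, loose beyond the tray; leave it
- tiers: stack of three translucent grey tiers, 170 x 250 x 231 mm, fixed, to the left; holds tweezers, nail clipper, jar, thermometer, tin; leave it
- jar: closed brown glass jar, 58 mm diameter, 68 mm high, in the middle tier; leave it
- thermometer: yellow ear thermometer, 125 mm long, in the base tier; leave it
- tin: round aluminium ointment tin, 62 mm diameter, 23 mm high, in the base tier; leave it

How it is judged (in metres and radians):
On the way, in this order (a step that is already met when the one before it is completed fails the run):
1. the tray stands flush and centred against the outlet gasket and is let go (y of each of tray_corner_far, tray_corner_near in the frame of outlet below 0.003 m and x of tray in the frame of outlet between -0.015 and 0.015 m and angle between tray's own z axis and vertical below 0.05 rad and height (world z) of tray below 0.004 m and contact force between the fingers and tray below 0.1 N), for 0.2 s.
2. the dial is pressed to its third click and held there for a second (all of step 1 and value of joint dial above 0.66 rad and contact force between the fingers and dryer above 1.5 N), for 1 s.
At the end, for the whole second after the job is handed in: The fingers still hold the paddle at the third click (dial over 0.66 rad, over 1.5 N) and the dial is still; the tray rests level on the ledge, let go, both corners of its open end within 3 mm of the gasket face, its middle within 15 mm of the outlet middle (all of step 2 and velocity of joint dial below 0.1 rad/s and linear speed of tray below 0.01 m/s); the arm keeps its last pose, push and grip.
It fails at once if the dryer or its dial is rammed with more than 40 N (contact force between the fingers and dryer above 40 N).
It fails at once if a thing that is not part of the job is shifted by more than 25 mm (distance of any of nailbrush, bottle, jar, thermometer, tin from where it was at the start of the episode above 0.025 m).
It also fails if it takes over 59 s, if anything falls off the work surface, if the arm or the gripper's body presses on something with over 40 N, if the wrist force passes 120 N, or if a joint passes its speed limit or range.

## Working session

There is one attempt and no reset: what is moved stays moved. The work goes in short steps, Python scripts to look and compute and a tool call to move; the robot and the scene stay as the last step left them, time stands still between calls to the robot, and variables do not carry over. Pictures are saved under pics/ and viewed, at most 10 in all, crops included, and the job is handed in when it is done.

Besides the shell and the picture viewer there is one more tool, called after "Request:" as name(argument=value, ...) on one line, values as JSON. carry_out: Moves the arm, as the interface text tells. Its arguments: {"type":"object","properties":{"deltas":{"type":"array"},"squeeze":{"type":"number"}},"required":["deltas"]}

```bash
mkdir -p pics; ls; python3 - <<'E'
from plant import r
import cv2,numpy as np
for n in("side","top"):
    p,d=r.capture(n); np.savez(f"{n}0.npz",p=p,d=d); cv2.imwrite(f"pics/{n}0.png",p[:,:,::-1]); c=r.get_calibration(n); print(n,c, (d>0).mean())
s=r.get_state(); print(s)
E
```

```text
pics
side {'fov_y': 50.47697448644547, 'cx': 321.92587377965526, 'cy': 197.58407973552164, 'view': array([[ 0.0603209 ,  0.99806356,  0.01518316, -0.10735736],
       [ 0.76491223, -0.03644644, -0.64310258, -0.35850921],
       [-0.64130388,  0.05040631, -0.76562951,  1.68143313],
       [ 0.        ,  0.        ,  0.        ,  1.        ]])} 0.9959921875
top {'fov_y': 54.4767957659824, 'cx': 321.7649437296307, 'cy': 204.07303287018448, 'view': array([[ 0.06113258, -0.99812632, -0.00258203,  0.04838161],
       [-0.97749004, -0.05934491, -0.20246334,  0.56411959],
       [ 0.20193076,  0.01490102, -0.97928644,  1.22665518],
       [ 0.        ,  0.        ,  0.        ,  1.        ]])} 0.99618359375
{'time_s': 0.1, 'joints': array([-5.16749706e+01,  2.05876196e+01,  6.39553336e-01, -1.47787102e-02,
       -7.01354827e+01, -1.65049866e+01]), 'qd': array([-0.04763509, -0.16508212,  0.06665168,  0.00664159, -0.05595675,
       -0.08194529]), 'joint_torque': array([-1.60344749e-03, -5.84160340e+01,  2.93753529e+01,  7.01553494e+00,
        1.01760085e-02, -5.83852352e-05]), 'tcp_pos': array([ 0.25067572, -0.62627177,  0.22572645]), 'eef_rot': array([ 1.79915946e+02, -1.04167102e-02, -1.58184981e+02]), 'contact_force': array([-0.40662649, -0.32620312, -0.41220345]), 'moment': array([ 0.04108937,  0.01229426, -0.00805692]), 'gripper_force': 0.0, 'gripper_width': 0.08744889596382735}
```

View pics/top0.png

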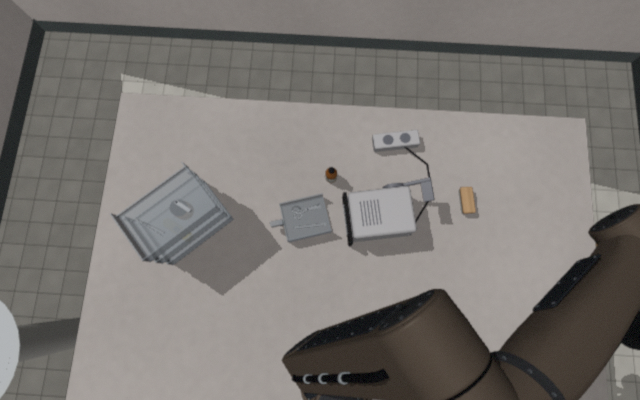

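View pics/side0.png

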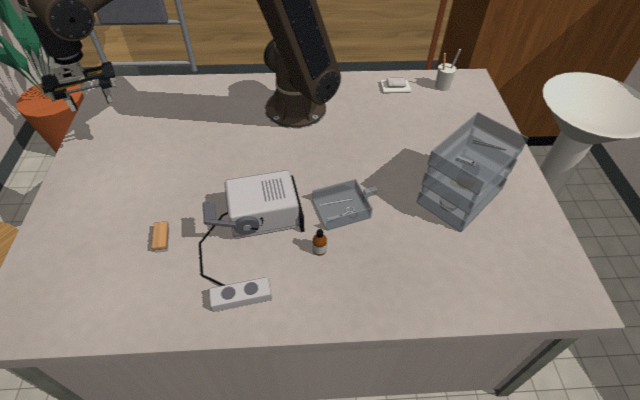

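The top view shows the dryer at about (380,213), the tray at (305,218) with its grip at (277,223), the paddle at (427,189), the bottle at (331,174) and the brush at (467,200). The side view agrees. Next I measure these with depth point clouds.

```bash
cat > h.py <<'E'
import numpy as np,cv2
from plant import r
def cloud(n,d):
    c=r.get_calibration(n); f=200/np.tan(np.radians(c["fov_y"]/2))
    v,u=np.mgrid[:400,:640]; P=np.stack([(u-c["cx"])/f*d,(v-c["cy"])/f*d,d],-1)
    V=c["view"]; return (P-V[:3,3])@V[:3,:3]   # R^T (p-t)
def cast(n,u,v,z):
    c=r.get_calibration(n); f=200/np.tan(np.radians(c["fov_y"]/2)); V=c["view"]
    o=-V[:3,:3].T@V[:3,3]; w=V[:3,:3].T@np.array([(u-c["cx"])/f,(v-c["cy"])/f,1]); return o+w*(z-o[2])/w[2]
def rect(X):
    (c,s,a)=cv2.minAreaRect((X[:,:2]*1000).astype(np.float32)); return np.round(c,1),np.round(s,1),round(a,2)
E
python3 - <<'E'
from h import *
for n,bx,tb,pb in(("top",(340,180,425,250),(265,185,340,250),(415,170,440,205)),("side",(215,165,310,240),(300,170,385,235),(195,195,225,232))):
    z=np.load(n+"0.npz"); X=cloud(n,z["d"]); p=z["p"].astype(int)
    tab=X[300:,:200] if n=="top" else X[270:300,320:500]
    print(n,"table z",np.percentile(tab[...,2],[5,50,95]).round(4))
    g=lambda b:(X[b[1]:b[3],b[0]:b[2]].reshape(-1,3),p[b[1]:b[3],b[0]:b[2]].reshape(-1,3))
    Y,c=g(bx); m=(abs(Y[:,2]-.12)<.006); print("dryer top",m.sum(),np.median(Y[m,2]),rect(Y[m]))
    m=(c.max(1)<45)&(Y[:,2]<.085)&(Y[:,2]>.068); print("gasket",m.sum(), rect(Y[m]) if m.sum()>4 else "", np.median(Y[m],0))
    Y,c=g(tb)
    for lo,hi in((.044,.056),(.056,.066),(.015,.07)):
        m=(Y[:,2]>lo)&(Y[:,2]<hi); print("tray",lo,m.sum(),rect(Y[m]))
    Y,c=g(pb); m=(Y[:,2]>.1)&(Y[:,2]<.17); print("paddle",m.sum(),rect(Y[m]),np.median(Y[m],0),Y[m].min(0),Y[m].max(0))
    b=bx if n=="top" else (215,165,310,240)
big=[]
for n,b in(("top",(255,160,440,255)),("side",(195,160,385,255))):
    z=np.load(n+"0.npz"); q=cv2.resize(z["p"][b[1]:b[3],b[0]:b[2]],None,fx=4.1,fy=3.1 if 0 else 4.1,interpolation=2); big.append(cv2.resize(q,(760,290)))
cv2.imwrite("pics/crop0.png",np.vstack(big)[:,:,::-1])
E
```

```text
top table z [-0.7548 -0.0027  0.0032]
dryer top 2887 0.11937333372063733 (array([ 545.7, -129.3]), array([162.7, 244.9]), 10.3)
gasket 153 (array([513.2,  -3.5]), array([164.3,  11.9]), 9.84) [ 0.50898763 -0.00543368  0.07554332]
tray 0.044 197 (array([510. , 157.6]), array([131.2, 190.9]), 16.92)
tray 0.056 58 (array([537.6, 167.6]), array([ 26.7, 196.2]), 39.11)
tray 0.015 411 (array([510. , 157.7]), array([131.5, 190.8]), 16.76)
paddle 282 (array([ 611.6, -237.8]), array([73.8, 47.2]), 9.3) [ 0.61409289 -0.24301917  0.12758821] [ 0.57461297 -0.26399768  0.10934052] [ 0.65072494 -0.21031915  0.13797662]
side table z [-0.0053 -0.0019  0.0015]
dryer top 2479 0.11781272580349758 (array([ 550.9, -126.2]), array([163.4, 233.7]), 9.79)
gasket 43 (array([577.4, -31.3]), array([102.6, 216.1]), 55.36) [0.59262097 0.00570989 0.07402701]
tray 0.044 262 (array([525.3, 119.7]), array([135.6, 265.5]), 16.01)
tray 0.056 57 (array([574.3, 141.9]), array([ 81.4, 268.7]), 29.69)
tray 0.015 979 (array([532.4, 116.3]), array([166.4, 268.5]), 33.23)
paddle 332 (array([ 614.8, -236.3]), array([78.1, 55. ]), 9.85) [ 0.62838686 -0.24327389  0.12541021] [ 0.57586661 -0.26732736  0.10313573] [ 0.65489314 -0.20367193  0.13522087]
```

View pics/crop0.png

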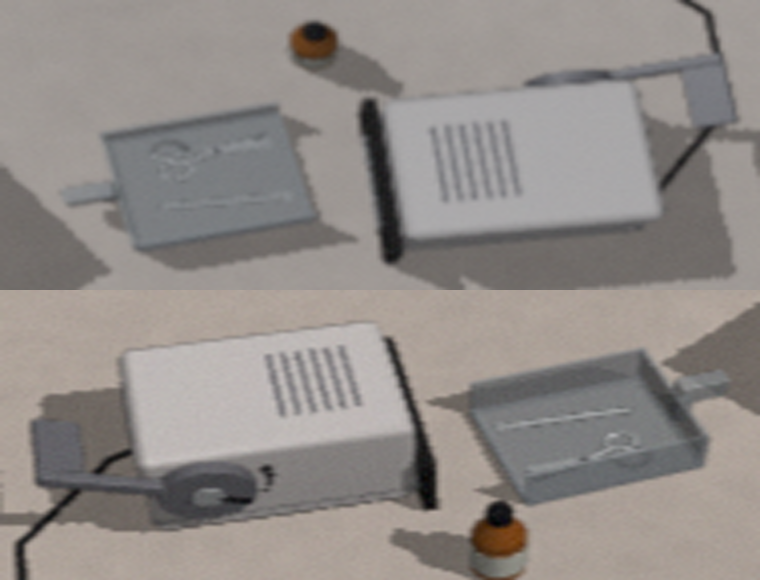

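Top half of the crop: the tray's open end faces the black gasket and the grip is at far left. The bottom half shows the same from the side, with the dial and paddle at left. I'll refine the line fits and compute the first moves.

```bash
cat >> h.py <<'E'
from scipy.spatial.transform import Rotation as R
def delta(x,y,z,rpy):
    s=r.get_state(); A=R.from_euler("xyz",s["eef_rot"],degrees=True); B=R.from_euler("xyz",rpy,degrees=True)
    print("tcp",s["tcp_pos"].round(4),s["eef_rot"].round(2),"F",s["contact_force"].round(2))
    print("delta mm",(A.inv().apply(np.array([x,y,z])-s["tcp_pos"])*1000).round(1),"rot",(A.inv()*B).as_rotvec().round(4))
E
python3 - <<'E'
from h import *
for n,bx,tb in(("top",(340,180,425,250),(265,185,340,250)),("side",(215,165,310,240),(300,170,385,235))):
    z=np.load(n+"0.npz"); X=cloud(n,z["d"]); p=z["p"].astype(int)
    g=lambda b:(X[b[1]:b[3],b[0]:b[2]].reshape(-1,3),p[b[1]:b[3],b[0]:b[2]].reshape(-1,3))
    Y,c=g(bx); m=(abs(Y[:,2]-.12)<.006)&(c.min(1)>135); print(n,"dryer white",m.sum(),rect(Y[m]))
    # gasket mask
    m=(c.max(1)<50)&(Y[:,2]>.068)&(Y[:,2]<.085); G=Y[m]
    if n=="top":
        l=cv2.fitLine((G[:,:2]*1000).astype(np.float32),cv2.DIST_HUBER,0,.01,.01).ravel(); print("gasket line deg",np.degrees(np.arctan2(l[1],l[0])))
    # tray: project walls: points in robust y/x frame
    Y,c=g(tb); m=(Y[:,2]>.02)&(Y[:,2]<.07)&(Y[:,1]>.03)&(Y[:,0]>.4)&(Y[:,0]<.62)&(c.max(1)<150); T=Y[m]
    print("tray",m.sum(),rect(T))
    a=np.radians(16.9); q=T[:,:2]*1000@np.array([[np.cos(a),-np.sin(a)],[np.sin(a),np.cos(a)]])
    gr=q[q[:,1]>q[:,1].max()-35]; print("tray-frame extents",q.min(0),q.max(0),"grip x",np.percentile(gr[:,0],[5,50,95]))
delta(.25,-.626,.226,[180,0,-73])
delta(.488,.231,.2,[180,0,-73])
E
```

```text
top dryer white 2579 (array([ 536.7, -106.3]), array([143.9, 194.9]), 10.21)
gasket line deg 9.568552
tray 385 (array([510.1, 157.2]), array([131.5, 189.6]), 16.76)
tray-frame extents [467.96795573 -92.86280821] [599.39684023  96.94212702] grip x [524.76258516 531.94275139 540.77673897]
side dryer white 2309 (array([ 540.2, -107.2]), array([150.4, 192.5]), 10.31)
tray 798 (array([514.2, 155.7]), array([135.1, 191.7]), 16.91)
tray-frame extents [469.6928147  -96.35974842] [604.81728304  95.4031819 ] grip x [530.07121854 542.9626358  546.54933586]
tcp [ 0.2507 -0.6263  0.2257] [ 1.7992e+02 -1.0000e-02 -1.5818e+02] F [-0.41 -0.33 -0.41]
delta mm [ 0.5  0.5 -0.3] rot [ 1.3000e-03  9.0000e-04 -1.4868e+00]
tcp [ 0.2507 -0.6263  0.2257] [ 1.7992e+02 -1.0000e-02 -1.5818e+02] F [-0.41 -0.33 -0.41]
delta mm [-538.9  707.7   26.7] rot [ 1.3000e-03  9.0000e-04 -1.4868e+00]
```

Request:
carry_out(deltas=[[1,[-330,-170,0],[0,0,-0.5]],[1,[-330,-170,0],[0,0,-0.5]],[1,[-330,-170,0],[0,0,-0.5]],[1,[-330,-170,0],[0,0,-0.5]],[1,[-330,-170,0],[0,0,-0.5]],[1,[-330,-170,0],[0,0,-0.5]],[1,[-330,-170,0],[0,0,-0.5]],[1,[-330,-170,0],[0,0,-0.5]]])

```text
time_s: 0.9
tcp_pos: [0.6243, -0.6602, 0.2231]
eef_rot: [179.8, 0.0, -129.4]
contact_force: [-0.6, 0.8, -1.1]
gripper_width: 0.0875
gripper_force: 0.0
```

The move went the wrong way in y, harmlessly; I had guessed it before the deltas were printed. Next target is the point above the grip.

```bash
python3 - <<'E'
from h import *
delta(.57,-.25,.225,[180,0,-73.1]); delta(.489,.229,.2,[180,0,-73.1])
E
```

```text
tcp [ 0.6243 -0.6602  0.2231] [ 1.7983e+02  3.0000e-02 -1.2939e+02] F [-0.63  0.76 -1.08]
delta mm [-282.6  302.3   -0.8] rot [ 0.0025  0.002  -0.9825]
tcp [ 0.6243 -0.6602  0.2231] [ 1.7983e+02  3.0000e-02 -1.2939e+02] F [-0.63  0.76 -1.08]
delta mm [-601.3  668.8   25.4] rot [ 0.0025  0.002  -0.9825]
```

Request:
carry_out(deltas=[[1,[-600,668,20],[0.0025,0.002,-0.98]],[1,[-600,668,20],[0.0025,0.002,-0.98]],[1,[-600,668,20],[0.0025,0.002,-0.98]],[1,[-600,668,20],[0.0025,0.002,-0.98]],[1,[-600,668,20],[0.0025,0.002,-0.98]],[1,[-600,668,20],[0.0025,0.002,-0.98]],[1,[-600,668,20],[0.0025,0.002,-0.98]],[1,[-600,668,20],[0.0025,0.002,-0.98]],[1,[-600,668,20],[0.0025,0.002,-0.98]],[1,[-600,668,20],[0.0025,0.002,-0.98]],[1,[-600,668,20],[0.0025,0.002,-0.98]],[1,[-600,668,20],[0.0025,0.002,-0.98]]])

```text
time_s: 2.1
tcp_pos: [0.5305, -0.0668, 0.213]
eef_rot: [-179.9, -0.2, -73.4]
contact_force: [2.3, 1.0, 1.8]
gripper_width: 0.0875
gripper_force: 0.0
```

```bash
python3 - <<'E'
from h import *
delta(.489,.229,.2,[180,0,-73.1])
E
```

```text
tcp [ 0.5305 -0.0668  0.213 ] [-1.7994e+02 -1.5000e-01 -7.3390e+01] F [2.34 1.03 1.77]
delta mm [-295.3  -44.8   12.3] rot [-0.001  -0.0027 -0.0051]
```

Request:
carry_out(deltas=[[1,[-290,-44,12],[0,0,0]],[1,[-290,-44,12],[0,0,0]],[1,[-290,-44,12],[0,0,0]],[1,[-290,-44,12],[0,0,0]],[1,[-290,-44,12],[0,0,0]],[1,[-290,-44,12],[0,0,0]],[1,[-290,-44,12],[0,0,0]],[1,[-290,-44,12],[0,0,0]],[1,[-290,-44,12],[0,0,0]],[1,[-290,-44,12],[0,0,0]]])

```text
time_s: 3.1
tcp_pos: [0.4907, 0.2208, 0.2005]
eef_rot: [-179.9, -0.2, -73.5]
contact_force: [0.6, -0.7, -0.2]
gripper_width: 0.0876
gripper_force: 0.0
```

```bash
python3 - <<'E'
from h import *
delta(.489,.229,.2,[180,0,-73.1]);delta(.489,.229,.028,[180,0,-73.1])
E
```

```text
tcp [0.4907 0.2208 0.2005] [-1.7994e+02 -1.6000e-01 -7.3460e+01] F [ 0.64 -0.68 -0.18]
delta mm [-8.4 -0.7  0.5] rot [-0.0011 -0.0029 -0.0063]
tcp [0.4907 0.2208 0.2005] [-1.7994e+02 -1.6000e-01 -7.3460e+01] F [ 0.64 -0.68 -0.18]
delta mm [ -8.8  -0.5 172.5] rot [-0.0011 -0.0029 -0.0063]
```

Request:
carry_out(deltas=[[1,[-8.5,-0.5,50],[0,-0.003,-0.006]],[1,[-8.5,-0.5,90],[0,-0.003,-0.006]],[1,[-8.5,-0.5,130],[0,-0.003,-0.006]],[1,[-8.5,-0.5,155],[0,-0.003,-0.006]],[1,[-8.5,-0.5,170],[0,-0.003,-0.006]],[1,[-8.5,-0.5,172],[0,-0.003,-0.006]],[1,[-8.5,-0.5,172],[0,-0.003,-0.006]]])

```text
time_s: 3.8
tcp_pos: [0.4894, 0.229, 0.0286]
eef_rot: [-179.9, -0.0, -73.1]
contact_force: [-0.5, -0.3, 0.3]
gripper_width: 0.0876
gripper_force: 0.0
```

Request:
carry_out(deltas=[[0.4,[0,0,0],[0,0,0]],[0.2,[0,0,0],[0,0,0]],[0.05,[0,0,0],[0,0,0]],[0,[0,0,0],[0,0,0]],[0,[0,0,0],[0,0,0]],[0,[0,0,0],[0,0,0]],[0,[0,0,0],[0,0,0]],[0,[0,0,0],[0,0,0]],[0,[0,0,0],[0,0,0]],[0,[0,0,0],[0,0,0]]], squeeze=12)

```text
time_s: 4.8
tcp_pos: [0.489, 0.2297, 0.0284]
eef_rot: [-179.9, 0.0, -73.0]
contact_force: [0.2, -0.1, -0.6]
gripper_width: 0.0179
gripper_force: 12.0
```

```bash
python3 - <<'E'
from h import *
p,d=r.capture("side"); cv2.imwrite("pics/s1.png",cv2.resize(p[130:260,190:400],None,fx=3.6,fy=3.6,interpolation=2)[:,:,::-1])
delta(.489,.229,.028,[180,0,-73.1])
E
```

```text
tcp [0.489  0.2298 0.0284] [-1.7993e+02  1.0000e-02 -7.3040e+01] F [ 0.44 -0.24 -0.67]
delta mm [0.7 0.3 0.4] rot [-0.0012  0.0002  0.0011]
```

View pics/s1.png

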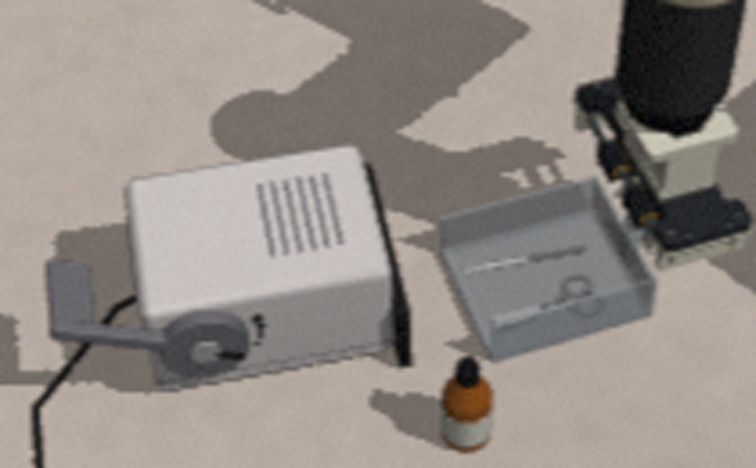

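The grip is held (17.9 mm opening, 12 N) and nothing has shifted. Now I align the tray, staying about 15 mm short of contact.

```bash
python3 - <<'E'
from h import *
delta(.4839,.189,.0284,[-179.93,0,-79.9])
E
```

```text
tcp [0.489  0.2298 0.0284] [-1.7993e+02  1.0000e-02 -7.3040e+01] F [ 0.44 -0.24 -0.67]
delta mm [37.5 16.8 -0. ] rot [0.     0.0003 0.1198]
```

Request:
carry_out(deltas=[[0,[3,2,0],[0,0,0.02]],[0,[8,4,0],[0,0,0.04]],[0,[13,6,0],[0,0,0.06]],[0,[18,8,0],[0,0,0.08]],[0,[23,10,0],[0,0,0.1]],[0,[28,12.5,0],[0,0,0.12]],[0,[33,15,0],[0,0,0.12]],[0,[37.5,17,0],[0,0,0.12]],[0,[37.5,17,0],[0,0,0.12]],[0,[37.5,17,0],[0,0,0.12]]])

```text
time_s: 5.85
tcp_pos: [0.4833, 0.1879, 0.0284]
eef_rot: [-180.0, -0.0, -79.9]
contact_force: [0.7, -3.8, 1.5]
gripper_width: 0.0182
gripper_force: 12.0
```

```bash
cat > m.py <<'E'
from h import *
def meas(a=np.radians(10.1)):
    M=np.array([[np.cos(a),-np.sin(a)],[np.sin(a),np.cos(a)]])
    for n in("side","top"):
        p,d=r.capture(n); np.savez(n+"1.npz",p=p,d=d); X=cloud(n,d); c=p.astype(int); q=X[...,:2]*1000@M; z=X[...,2]*1000
        # q: dryer-aligned coordinates; outlet at ~ (509.5,-87.7)
        g=(c.max(2)<55)&(z>30)&(z<84)&(q[...,0]>410)&(q[...,0]<605)&(abs(q[...,1]+93)<15)
        t=(z>38)&(z<56)&(q[...,1]>-80)&(q[...,1]<70)&(q[...,0]>425)&(q[...,0]<600)&(c.min(2)>60)
        w=(abs(z-120)<6)&(c.min(2)>135)&(q[...,0]>400)&(q[...,0]<620)&(q[...,1]<-80)&(q[...,1]>-330)
        f=lambda m:[np.percentile(q[m][:,i],[1,50,99]).round(1).tolist() for i in(0,1)]
        print(n,"gasket",g.sum(),f(g),"\n tray",t.sum(),f(t),rect(X[t]),"\n white",f(w),rect(X[w]))
E
python3 - <<'E'
from m import *
meas(); delta(.4839,.189,.0284,[-179.93,0,-79.9])
ims=[cv2.resize(np.load(n+"1.npz")["p"][b[1]:b[3],b[0]:b[2]],(760,290),interpolation=2) for n,b in(("top",(255,160,440,255)),("side",(195,160,385,255)))]
cv2.imwrite("pics/c2.png",np.vstack(ims)[:,:,::-1])
E
```

```text
side gasket 102 [[434.8, 586.4, 599.6], [-102.4, -94.2, -91.0]] 
 tray 275 [[443.2, 454.0, 576.9], [-72.3, -2.9, 68.8]] (array([502.5,  87.5]), array([135.6, 142.5]), 10.61) 
 white [[442.7, 517.9, 583.9], [-294.6, -205.4, -107.5]] (array([ 540.1, -108.3]), array([149.6, 195.1]), 11.06)
top gasket 185 [[422.8, 500.2, 588.7], [-99.8, -93.5, -87.4]] 
 tray 139 [[441.7, 567.3, 572.3], [-67.5, -1.0, 62.6]] (array([499.5,  86.9]), array([130.8, 134.7]), 10.0) 
 white [[438.4, 507.2, 578.7], [-294.4, -200.4, -104.0]] (array([ 535.9, -106.8]), array([144.4, 195.7]), 10.05)
tcp [0.4833 0.1881 0.0283] [ 1.800e+02 -4.000e-02 -7.993e+01] F [ 0.12 -4.39  1.43]
delta mm [-0.8 -0.8 -0.1] rot [ 0.0012 -0.0007 -0.0005]
```

View pics/c2.png

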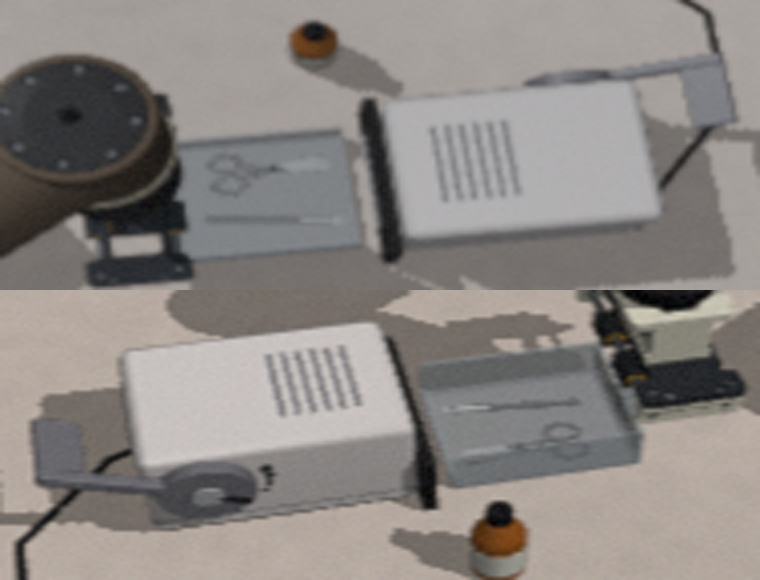

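The tray is aligned: within about 3 mm laterally, yaw matching to under 0.5°, and a gap of about 15 mm (top crop, tray edge at x≈355, gasket at x≈375). Pushing in slowly.

Request:
carry_out(deltas=[[0,[2,0,0],[0,0,0]],[0,[4,0,0],[0,0,0]],[0,[6,0,0],[0,0,0]],[0,[8,0,0],[0,0,0]],[0,[10,0,0],[0,0,0]],[0,[11,0,0],[0,0,0]],[0,[12,0,0],[0,0,0]],[0,[12,0,0],[0,0,0]]])

```text
time_s: 6.75
tcp_pos: [0.4858, 0.1769, 0.0284]
eef_rot: [-179.9, 0.0, -79.9]
contact_force: [0.9, 0.5, -1.2]
gripper_width: 0.018
gripper_force: 12.0
```

Request:
carry_out(deltas=[[0,[0.7,0,0],[0,0,0]],[0,[1.4,0,0],[0,0,0]],[0,[2,0,0],[0,0,0]],[0,[2,0,0],[0,0,0]]])

```text
time_s: 7.15
tcp_pos: [0.4861, 0.175, 0.0284]
eef_rot: [-179.9, 0.0, -79.9]
contact_force: [0.2, 1.9, -0.8]
gripper_width: 0.0181
gripper_force: 12.0
```

Request:
carry_out(deltas=[[0,[0.7,0,0],[0,0,0]],[0,[1.4,0,0],[0,0,0]],[0,[2,0,0],[0,0,0]],[0,[2,0,0],[0,0,0]]])

```text
time_s: 7.55
tcp_pos: [0.4865, 0.173, 0.0284]
eef_rot: [-179.9, 0.0, -79.9]
contact_force: [-0.4, 1.6, -1.9]
gripper_width: 0.018
gripper_force: 12.0
```

Request:
carry_out(deltas=[[0,[0.5,0,0],[0,0,0]],[0,[1,0,0],[0,0,0]],[0,[1.5,0,0],[0,0,0]],[0,[1.5,0,0],[0,0,0]]])

```text
time_s: 7.95
tcp_pos: [0.4868, 0.1717, 0.0284]
eef_rot: [-179.9, 0.0, -79.9]
contact_force: [0.3, 3.0, -1.0]
gripper_width: 0.018
gripper_force: 12.0
```

Request:
carry_out(deltas=[[0,[0.5,0,0],[0,0,0]],[0,[1,0,0],[0,0,0]],[0,[1.5,0,0],[0,0,0]],[0,[1.5,0,0],[0,0,0]]])

```text
time_s: 8.35
tcp_pos: [0.4871, 0.1716, 0.0285]
eef_rot: [-179.9, 0.1, -79.9]
contact_force: [-5.3, 9.6, -1.1]
gripper_width: 0.0177
gripper_force: 12.0
```

Request:
carry_out(deltas=[[0,[0.5,0,0],[0,0,0]],[0,[1,0,0],[0,0,0]],[0,[1.0,0,0],[0,0,0]]])

```text
time_s: 8.65
tcp_pos: [0.4871, 0.1715, 0.0286]
eef_rot: [-179.9, 0.2, -79.9]
contact_force: [-7.6, 14.1, 0.1]
gripper_width: 0.018
gripper_force: 12.0
```

```bash
python3 - <<'E'
from m import *
meas(); s=r.get_state(); print(s["contact_force"],s["moment"],s["eef_rot"])
ims=[cv2.resize(np.load(n+"1.npz")["p"][b[1]:b[3],b[0]:b[2]],(400,400),interpolation=2) for n,b in(("top",(315,180,375,255)),("side",(270,170,340,245)))]
cv2.imwrite("pics/c3.png",np.hstack(ims)[:,:,::-1])
E
```

```text
side gasket 107 [[435.3, 587.9, 600.1], [-102.6, -94.5, -90.7]] 
 tray 314 [[444.1, 522.5, 577.2], [-78.0, 2.7, 64.7]] (array([503.5,  83.1]), array([137. , 145.2]), 10.52) 
 white [[443.1, 518.4, 583.6], [-294.7, -204.7, -107.4]] (array([ 541.6, -108.8]), array([148.8, 195.3]), 9.94)
top gasket 188 [[422.8, 499.7, 588.9], [-100.1, -93.5, -87.6]] 
 tray 131 [[442.4, 567.9, 572.9], [-79.1, -18.1, 41.5]] (array([502.8,  71.9]), array([130.8, 125.5]), 9.77) 
 white [[438.5, 507.1, 578.7], [-294.4, -200.4, -104.1]] (array([ 536.1, -107.3]), array([144.9, 196.4]), 9.85)
[-7.80856708 14.07547165 -0.14268548] [ 5.12705594  3.00821122 -0.04891949] [-179.85526142    0.18156979  -79.90941031]
```

View pics/c3.png

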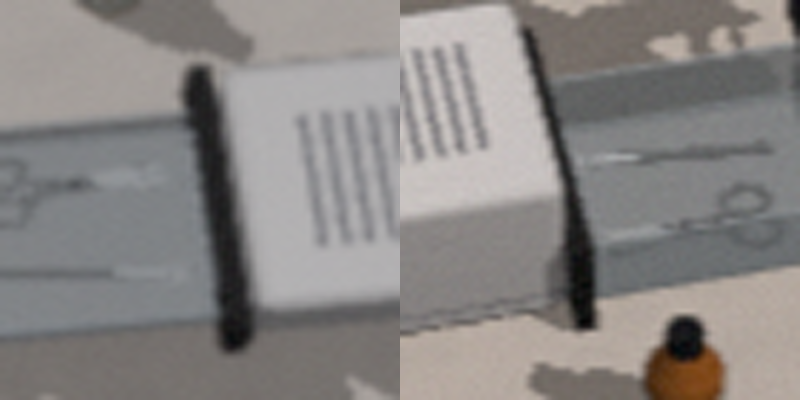

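The tray is in contact, and both views show it flush. The force balance suggests the +x corner carries most of the load. I'll release, then press the grip's end once with shut fingers so the tray squares itself.

Request:
carry_out(deltas=[[0.3,[-0.5,0,0],[0,0,0]],[0.6,[-0.5,0,0],[0,0,0]],[1,[-0.5,0,0],[0,0,0]],[1,[-0.5,0,0],[0,0,0]],[1,[-0.5,0,0],[0,0,0]],[1,[-0.5,0,0],[0,0,0]],[1,[-0.5,0,0],[0,0,0]],[1,[-0.5,0,0],[0,0,0]]])

```text
time_s: 9.55
tcp_pos: [0.4871, 0.1696, 0.0284]
eef_rot: [-179.9, 0.0, -79.9]
contact_force: [0.7, 0.9, 0.4]
gripper_width: 0.0761
gripper_force: 0.0
```

Request:
carry_out(deltas=[[1,[-5,0,0],[0,0,0]],[1,[-20,0,0],[0,0,0]],[1,[-40,0,0],[0,0,0]],[1,[-60,0,0],[0,0,0]],[0.5,[-60,0,0],[0,0,0]],[0,[-60,0,0],[0,0,0]],[0,[-60,0,-5],[0,0,0]],[0,[-60,0,-10],[0,0,0]],[0,[-60,0,-10],[0,0,0]],[0,[-60,0,-10],[0,0,0]]])

```text
time_s: 10.55
tcp_pos: [0.4768, 0.2286, 0.0388]
eef_rot: [-179.9, 0.0, -80.0]
contact_force: [0.2, 0.4, -0.4]
gripper_width: 0.0452
gripper_force: 0.0
```

```bash
python3 - <<'E'
from m import *
meas(); s=r.get_state(); print(s["contact_force"],s["tcp_pos"],s["eef_rot"])
E
```

```text
side gasket 104 [[434.1, 586.5, 599.1], [-102.3, -94.7, -90.4]] 
 tray 338 [[444.2, 520.4, 577.8], [-78.4, 8.7, 68.1]] (array([503.4,  84.6]), array([135.4, 148.7]), 10.45) 
 white [[443.1, 518.0, 584.1], [-294.5, -204.9, -107.3]] (array([ 539.7, -109.2]), array([149.3, 195.7]), 10.11)
top gasket 188 [[422.7, 498.4, 588.1], [-99.9, -93.5, -87.6]] 
 tray 205 [[442.3, 513.0, 572.6], [-78.8, 15.2, 65.8]] (array([500.7,  84. ]), array([131. , 148.5]), 10.12) 
 white [[438.3, 507.1, 579.5], [-294.2, -199.4, -103.4]] (array([ 536.3, -106.7]), array([145.3, 195.8]), 9.8)
[ 0.12779037 -0.68712951 -0.06545442] [0.47663099 0.22849315 0.03845652] [-1.79928291e+02  2.43339535e-02 -7.99465216e+01]
```

Request:
carry_out(deltas=[[0,[0,0,0],[0,0,0]],[0,[0,0,0],[0,0,0]],[0,[0,0,0],[0,0,0]],[0,[5,0,0],[0,0,0]],[0,[10,0,0],[0,0,0]],[0,[15,0,0],[0,0,0]],[0,[18,0,0],[0,0,0]],[0,[20,0,0],[0,0,0]],[0,[21,0,0],[0,0,0]],[0,[22,0,0],[0,0,0]],[0,[23,0,0],[0,0,0]],[0,[23,0,0],[0,0,0]]])

```text
time_s: 11.85
tcp_pos: [0.4806, 0.2061, 0.0384]
eef_rot: [-179.9, 0.0, -79.9]
contact_force: [0.5, 0.2, -0.4]
gripper_width: 0.0005
gripper_force: 0.0
```

Request:
carry_out(deltas=[[0,[0.7,0,0],[0,0,0]],[0,[1.4,0,0],[0,0,0]],[0,[2,0,0],[0,0,0]],[0,[2,0,0],[0,0,0]]])

```text
time_s: 12.25
tcp_pos: [0.4809, 0.2041, 0.0384]
eef_rot: [-179.9, 0.0, -79.9]
contact_force: [0.3, 0.9, -0.7]
gripper_width: 0.0006
gripper_force: 0.0
```

Request:
carry_out(deltas=[[0,[0.7,0,0],[0,0,0]],[0,[1.4,0,0],[0,0,0]],[0,[2,0,0],[0,0,0]],[0,[2,0,0],[0,0,0]]])

```text
time_s: 12.65
tcp_pos: [0.4813, 0.2021, 0.0384]
eef_rot: [-179.9, 0.0, -79.9]
contact_force: [0.8, 0.7, 0.3]
gripper_width: -0.0
gripper_force: 0.0
```

Request:
carry_out(deltas=[[0,[0.7,0,0],[0,0,0]],[0,[1.4,0,0],[0,0,0]],[0,[2,0,0],[0,0,0]],[0,[2,0,0],[0,0,0]]])

```text
time_s: 13.05
tcp_pos: [0.4816, 0.2016, 0.0385]
eef_rot: [-179.9, 0.1, -79.9]
contact_force: [-3.8, 7.4, -1.6]
gripper_width: 0.0005
gripper_force: 4.0
```

Request:
carry_out(deltas=[[0,[0.5,0,0],[0,0,0]],[0,[1,0,0],[0,0,0]],[0,[1.5,0,0],[0,0,0]],[0,[1.5,0,0],[0,0,0]]])

```text
time_s: 13.45
tcp_pos: [0.4821, 0.2017, 0.0386]
eef_rot: [-179.8, 0.2, -79.9]
contact_force: [-8.2, 13.7, -0.4]
gripper_width: -0.0
gripper_force: 7.6
```

Pressed with about 15 N and the tray did not move any further, so it is seated. Backing off, lifting and looking again.

Request:
carry_out(deltas=[[0,[-2,0,0],[0,0,0]],[0,[-5,0,0],[0,0,0]],[0,[-15,0,0],[0,0,0]],[0,[-30,0,-20],[0,0,0]],[0,[-30,0,-60],[0,0,0]],[0,[-30,0,-100],[0,0,0]],[0,[-30,0,-140],[0,0,0]],[0,[-30,0,-180],[0,0,0]],[0,[-30,0,-200],[0,0,0]],[0,[-30,0,-200],[0,0,0]],[0,[-30,0,-200],[0,0,0]]])

```text
time_s: 14.55
tcp_pos: [0.4762, 0.2283, 0.2385]
eef_rot: [-179.9, 0.1, -79.9]
contact_force: [0.2, -0.1, -0.3]
gripper_width: 0.0004
gripper_force: 0.0
```

```bash
python3 - <<'E'
from m import *
meas()
a=np.radians(10.1); M=np.array([[np.cos(a),-np.sin(a)],[np.sin(a),np.cos(a)]])
for n in("top","side"):
    z=np.load(n+"1.npz"); X=cloud(n,z["d"]); q=X[...,:2]*1000@M; c=z["p"].astype(int); h=X[...,2]*1000
    m=(h>108)&(h<145)&(q[...,1]<-320)&(q[...,1]>-375)&(q[...,0]>515)&(q[...,0]<600)
    print(n,"paddle q",[np.percentile(q[m][:,i],[2,50,98]).round(1) for i in(0,1)],np.percentile(h[m],[2,50,98]).round(1))
delta(.6136,-.246,.2,[180,0,-79.9])
ims=[cv2.resize(np.load(n+"1.npz")["p"][b[1]:b[3],b[0]:b[2]],(760,290),interpolation=2) for n,b in(("top",(255,160,440,255)),("side",(195,160,385,255)))]
cv2.imwrite("pics/c4.png",np.vstack(ims)[:,:,::-1])
E
```

```text
side gasket 110 [[436.7, 585.0, 599.3], [-102.2, -94.3, -90.2]] 
 tray 330 [[444.3, 518.3, 577.9], [-78.1, 7.2, 65.9]] (array([502.8,  84.3]), array([138.7, 147.9]), 10.82) 
 white [[442.7, 519.1, 583.4], [-294.3, -205.7, -107.5]] (array([ 539.9, -107.2]), array([148.9, 192.5]), 10.16)
top gasket 183 [[422.7, 498.2, 588.5], [-100.0, -93.4, -87.6]] 
 tray 202 [[442.6, 512.8, 572.6], [-78.8, 15.9, 63.2]] (array([501.4,  82.5]), array([131.5, 145.4]), 10.37) 
 white [[438.0, 506.8, 579.2], [-294.3, -198.5, -103.9]] (array([ 545.9, -119.7]), array([160., 225.]), 10.07)
top paddle q [array([524.3, 562. , 595.1]), array([-363.6, -346.7, -325.1])] [116.3 128.  135.5]
side paddle q [array([529.5, 571.4, 599.6]), array([-367.1, -350. , -324.1])] [114.8 126.3 135.2]
tcp [0.4759 0.2279 0.2373] [ 1.7997e+02 -4.0000e-02 -7.9920e+01] F [0.82 0.34 0.1 ]
delta mm [490.6 -52.7  37.5] rot [ 0.0005 -0.0006 -0.0004]
```

View pics/c4.png

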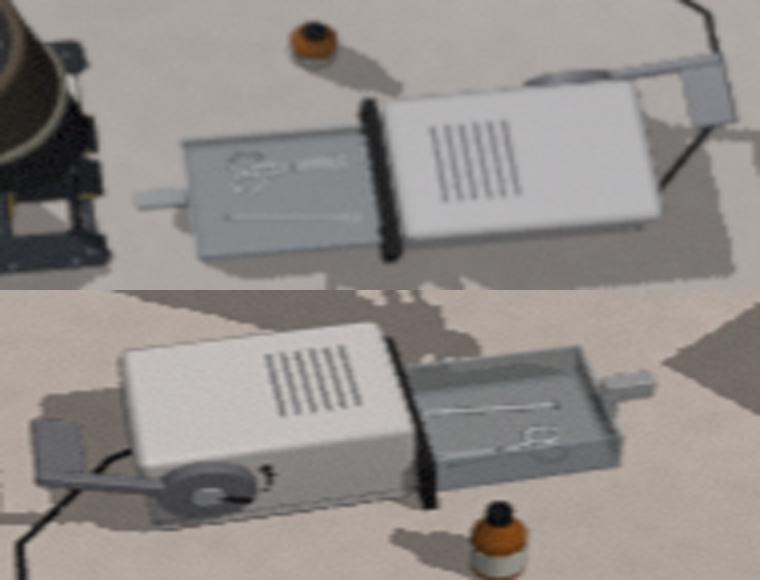

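The tray is flush and centred (top crop, its front edge on the gasket at x≈380). The bottle and brush are untouched. Moving over the paddle.

Request:
carry_out(deltas=[[0,[490,-50,20],[0,0,0]],[0,[490,-50,20],[0,0,0]],[0,[490,-50,20],[0,0,0]],[0,[490,-50,20],[0,0,0]],[0,[490,-50,20],[0,0,0]],[0,[490,-50,20],[0,0,0]],[0,[490,-50,20],[0,0,0]],[0,[490,-50,20],[0,0,0]],[0,[490,-50,20],[0,0,0]],[0,[490,-50,20],[0,0,0]],[0,[490,-50,20],[0,0,0]],[0,[490,-50,20],[0,0,0]]])

```text
time_s: 15.85
tcp_pos: [0.6106, -0.2465, 0.2159]
eef_rot: [179.9, 0.1, -80.1]
contact_force: [-0.4, -0.6, -0.2]
gripper_width: 0.0008
gripper_force: 0.0
```

Request:
carry_out(deltas=[[0,[0,0,0],[0,0,0]],[0,[0,0,10],[0,0,0]],[0,[0,0,20],[0,0,0]],[0,[0,0,30],[0,0,0]],[0,[0,0,40],[0,0,0]],[0,[0,0,50],[0,0,0]],[0,[0,0,60],[0,0,0]],[0,[0,0,60],[0,0,0]],[0,[0,0,60],[0,0,0]]])

```text
time_s: 16.75
tcp_pos: [0.6116, -0.2456, 0.1581]
eef_rot: [-180.0, 0.0, -79.9]
contact_force: [-0.3, -0.2, 0.8]
gripper_width: 0.0007
gripper_force: 0.0
```

```bash
python3 - <<'E'
from h import *
delta(.611,-.246,.15,[180,0,-79.9])
E
```

```text
tcp [ 0.6116 -0.2456  0.1581] [-1.7996e+02  2.0000e-02 -7.9920e+01] F [-0.33 -0.17  0.81]
delta mm [0.3 0.6 8.1] rot [-0.0007  0.0003 -0.0003]
```

Request:
carry_out(deltas=[[0,[0,0.5,6],[0,0,0]],[0,[0,0.5,12],[0,0,0]],[0,[0,0.5,18],[0,0,0]],[0,[0,0.5,22],[0,0,0]],[0,[0,0.5,25],[0,0,0]],[0,[0.5,0.5,28],[0,0,0]],[0,[0.5,0.5,31],[0,0,0]],[0,[1,0.5,34],[0,0,0]],[0,[1,0.5,37],[0,0,0]],[0,[1.5,0.5,40],[0,0,0]],[0,[1.5,0.5,40],[0,0,0]]])

```text
time_s: 17.85
tcp_pos: [0.6115, -0.2469, 0.1178]
eef_rot: [-179.9, 0.0, -79.9]
contact_force: [0.8, -0.6, 3.2]
gripper_width: 0.0001
gripper_force: 1.3
```

Request:
carry_out(deltas=[[0,[0.5,0,3],[0,0,0]],[0,[0.5,0,6],[0,0,0]],[0,[1,0,9],[0,0,0]],[0,[1,0,12],[0,0,0]],[0,[1.5,0,15],[0,0,0]],[0,[1.5,0,18],[0,0,0]],[0,[2,0,21],[0,0,0]],[0,[2,0,24],[0,0,0]],[0,[2,0,24],[0,0,0]]])

```text
time_s: 18.75
tcp_pos: [0.6118, -0.2492, 0.0941]
eef_rot: [-179.9, 0.0, -79.9]
contact_force: [-0.0, -2.5, 4.7]
gripper_width: 0.0006
gripper_force: 2.0
```

Request:
carry_out(deltas=[[0,[0.5,0,3],[0,0,0]],[0,[0.5,0,6],[0,0,0]],[0,[1,0,9],[0,0,0]],[0,[1,0,12],[0,0,0]],[0,[1.5,0,15],[0,0,0]],[0,[1.5,0,18],[0,0,0]],[0,[2,0,21],[0,0,0]],[0,[2,0,24],[0,0,0]],[0,[2,0,24],[0,0,0]],[0,[2,0,24],[0,0,0]]])

```text
time_s: 19.75
tcp_pos: [0.612, -0.25, 0.0701]
eef_rot: [-180.0, 0.1, -79.9]
contact_force: [-0.3, 4.4, 5.9]
gripper_width: 0.0004
gripper_force: 2.7
```

Now the last 12 mm, in small steps.

Request:
carry_out(deltas=[[0,[0,0,2],[0,0,0]],[0,[0,0,4],[0,0,0]],[0,[0,0,6],[0,0,0]],[0,[0,0,8],[0,0,0]],[0,[0,0,8],[0,0,0]]])

```text
time_s: 20.25
tcp_pos: [0.6121, -0.2509, 0.062]
eef_rot: [-179.9, 0.0, -79.9]
contact_force: [0.3, 2.2, 3.6]
gripper_width: 0.0003
gripper_force: 1.8
```

Request:
carry_out(deltas=[[0,[0,0,1],[0,0,0]],[0,[0,0,2],[0,0,0]],[0,[0,0,3],[0,0,0]],[0,[0,0,4],[0,0,0]],[0,[0,0,4],[0,0,0]],[0,[0,0,4],[0,0,0]]])

```text
time_s: 20.85
tcp_pos: [0.6122, -0.2509, 0.0585]
eef_rot: [-179.9, 0.0, -79.9]
contact_force: [0.3, 2.7, 5.8]
gripper_width: 0.0005
gripper_force: 2.4
```

```bash
python3 - <<'E'
from m import *
meas()
a=np.radians(10.1); M=np.array([[np.cos(a),-np.sin(a)],[np.sin(a),np.cos(a)]])
p=np.load("side1.npz")["p"]; d=np.load("side1.npz")["d"]; X=cloud("side",d); q=X[...,:2]*1000@M
s=r.get_state(); print(s["tcp_pos"],s["contact_force"],s["gripper_force"])
cv2.imwrite("pics/c5.png",cv2.resize(p[150:255,190:400],None,fx=3.6,fy=3.6,interpolation=2)[:,:,::-1])
E
```

```text
side gasket 96 [[448.6, 588.5, 599.2], [-102.5, -94.7, -90.1]] 
 tray 341 [[444.1, 518.5, 578.5], [-77.5, 5.5, 67.5]] (array([503.9,  84.3]), array([136.5, 148.5]), 9.84) 
 white [[442.1, 518.4, 583.9], [-294.1, -202.0, -107.6]] (array([ 542.1, -121.6]), array([149.1, 219.8]), 9.8)
top gasket 153 [[422.7, 497.3, 585.7], [-98.7, -93.2, -87.5]] 
 tray 195 [[442.6, 512.8, 573.1], [-78.7, 15.6, 62.6]] (array([500.9,  82.6]), array([132.1, 145.2]), 10.55) 
 white [[468.0, 548.5, 579.8], [-137.3, -108.3, -101.1]] (array([580., -90.]), array([107. , 228.2]), 31.23)
[ 0.61216724 -0.25094282  0.05847903] [-0.71343502  2.24370116  4.95404037] 2.378174231853336
```

View pics/c5.png

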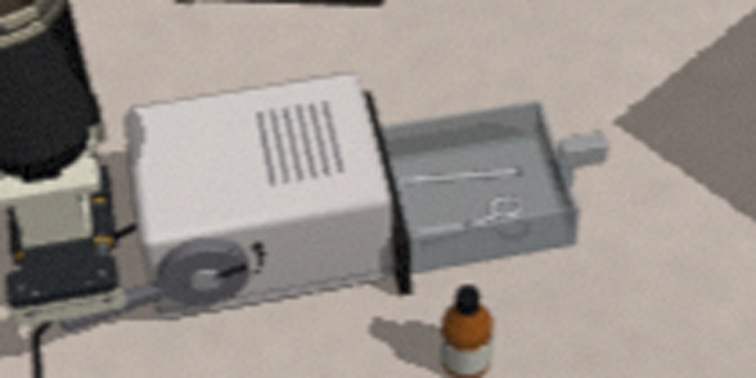

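The paddle is down and held at about 5 N, with the arm below level from (205,278) to (65,325). The tray is still flush. I'll check the dial angle from the arm's depth points.

```bash
python3 - <<'E'
from h import *
a=np.radians(10.1); M=np.array([[np.cos(a),-np.sin(a)],[np.sin(a),np.cos(a)]])
for f in("side0","side1"):
    D=np.load(f+".npz"); X=cloud("side",D["d"]); q=X[...,:2]*1000@M; h=X[...,2]*1000; c=D["p"].astype(int)
    m=(q[...,0]>580)&(q[...,0]<610)&(q[...,1]<-297)&(q[...,1]>-345)&(h>35)&(h<150)&(c.max(2)<150)&(c.max(2)>60)
    Y=np.c_[q[m][:,1],h[m]].astype(np.float32); l=cv2.fitLine(Y,cv2.DIST_HUBER,0,.01,.01).ravel()
    print(f,m.sum(),l.round(3),"slope rad",-np.arctan(l[1]/l[0]).round(3), "from axle",np.arctan2(Y[:,1].mean()-76,-254.5-Y[:,0].mean()))
E
```

```text
side0 126 [   0.845   -0.534 -324.977  114.34 ] slope rad 0.564 from axle 0.45842147
side1 102 [ 1.54000e-01 -9.88000e-01 -3.17435e+02  9.88910e+01] slope rad 1.416 from axle 0.137275
```

Request:
carry_out(deltas=[[0,[0,0,0.5],[0,0,0]],[0,[0,0,1],[0,0,0]],[0,[0,0,1],[0,0,0]],[0,[0,0,1],[0,0,0]],[0,[0,0,1],[0,0,0]]])

```text
time_s: 21.45
tcp_pos: [0.6122, -0.2509, 0.0575]
eef_rot: [-179.9, 0.0, -79.9]
contact_force: [-0.9, 3.3, 6.2]
gripper_width: 0.0006
gripper_force: 2.6
```

The second fit was polluted by the gripper, so I'm restricting it to heights below the axle.

```bash
python3 - <<'E'
from h import *
a=np.radians(10.1); M=np.array([[np.cos(a),-np.sin(a)],[np.sin(a),np.cos(a)]])
p,d=r.capture("side"); X=cloud("side",d); q=X[...,:2]*1000@M; h=X[...,2]*1000; c=p.astype(int)
m=(q[...,0]>580)&(q[...,0]<608)&(q[...,1]<-294)&(q[...,1]>-350)&(h>30)&(h<84)&(c.max(2)<150)&(c.max(2)>60)
Y=np.c_[q[m][:,1],h[m]]
for lo in range(-350,-290,8):
    k=(Y[:,0]>=lo)&(Y[:,0]<lo+8)
    if k.sum(): print(lo+4,k.sum(),np.percentile(Y[k,1],[5,50,95]).round(1))
s=r.get_state(); print(s["tcp_pos"].round(4),s["contact_force"].round(2))
E
```

```text
-346 8 [45.8 49.5 55.7]
-338 6 [49.  51.9 56. ]
-330 4 [52.  53.3 55.2]
-322 11 [52.6 65.  66.5]
-314 15 [56.7 64.3 68.7]
-306 16 [58.6 66.2 71.2]
-298 30 [34.  70.8 82.4]
[ 0.6122 -0.2509  0.0576] [-1.51  3.37  5.2 ]
```

The arm's upper edge slopes about −0.28 rad, which puts the dial at about 0.72. That agrees with the tip height and the roughly 5 N force. I'll hold, then hand in.

Request:
carry_out(deltas=[[0,[0,0,0],[0,0,0]],[0,[0,0,0],[0,0,0]],[0,[0,0,0],[0,0,0]],[0,[0,0,0],[0,0,0]],[0,[0,0,0],[0,0,0]],[0,[0,0,0],[0,0,0]],[0,[0,0,0],[0,0,0]],[0,[0,0,0],[0,0,0]],[0,[0,0,0],[0,0,0]],[0,[0,0,0],[0,0,0]],[0,[0,0,0],[0,0,0]],[0,[0,0,0],[0,0,0]]])

```text
time_s: 22.7
tcp_pos: [0.6122, -0.2509, 0.0576]
eef_rot: [-179.9, 0.0, -79.9]
contact_force: [-1.6, 2.9, 6.3]
gripper_width: 0.0008
gripper_force: 2.6
```

```bash
python3 -c "
from plant import r
print(r.close_job())"
```

```text
the job is handed in; nothing more can be done
None
```

The job was handed in at about 22.7 s, with no verdict shown: the cameras show the tray flush, centred and let go, and the paddle was still held near 0.72 rad (third click, estimated from the images and fingertip height) at about 6 N.

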